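# Lock the pressure cooker and shut its vent valve

## Robot

A 7-joint arm with a two-finger parallel gripper is mounted at the origin on a cart in front of the work surface, level with it; the furniture and walls round the work are solid. World frame = base frame: x ahead of the robot, y to its left, z up, the work surface at z = 0. Lengths are in m, angles in rad, forces in N, time in s.
With the tool pointing down it reaches from about 0.35 to 0.9 m from the base axis. Payload 7.2 kg.
Tool frame: the origin (TCP) lies at the very end of the fingers, on their centre line; the grasp point (between the pads) lies 19 mm behind it; z points along the fingers, y is the line along which they close (so a half turn about z gives the same grasp; the last joint's range is limited). The gripper opens to 88 mm and grips with 3 to 60 N. Pads are 20 mm wide; open, the fingers measure 115 mm over their backs; the gripper's body (75 mm by 178 mm) begins 61 mm behind the grasp point.
Start: joints at [1.152, 0.411, -0.013, 1.596, 0.006, 1.134, -0.082], TCP at [0.215, -0.587, 0.223] pointing down, gripper open.
Joint ranges: [-2.95, 2.95], [-0.29, 1.99], [-1.47, 1.44], [0.14, 2.54], [-1.03, 4.17], [0.13, 1.85], [-2.86, 2.86]. Speed limits (rad/s): [2.39, 2.39, 3.01, 3.01, 3.14, 3.14, 3.14].

## Interface

Orientations are given as a unit quaternion [w, x, y, z].
In Python, from cell import env gives the robot as it stands.
- The arm moves only by the tool servo_tool, never from a script. Its argument "commands" is text: rows parted by semicolons, each of 4 numbers parted by spaces: the shift along the tool's x, y, z in mm, then the turn about the tool's z in rad. In form: tx ty tz spin; .... A call has 1 to 20 rows; each row shifts and turns the commanded pose from where the row before left it, along the tool's axes as they then stand; what a row does not reach is not made up. A row lasts 1/12 s, in which the tool goes at most 41.7 mm and 7.16 degrees, less where a joint would pass 70% of its speed; a pose out of reach is approached as far as the arm can. A call is refused whole if a number of a shift passes 41.7 or a number of a turn 0.125, either way. A call with a gripper value outside its range is refused whole. "gripper" is the opening, from -1 (shut) to 1 (fully open), set as the call begins (left out, the last holds). The fingers move at their own pace and stop on an object; "force" is the grip in N (left out, the last holds). Time passes only in rows, so rows that do not move let the fingers close. It gives the time, the measured TCP pose, the force, the opening and the grip force at its end, in the units of the state.
- env.state(): the state, without advancing time (a new reading comes with each control period).
- env.read_camera(name): name is "scene" or "top" or "wrist"; returns the picture (480x640x3 uint8, red, green, blue); there is no depth.
- env.camera_model(name): a dict with "fx", "fy", "cx", "cy" (pixels), "k1" (the pictures are not rectified: a ray, as slopes to the right and down, at radius r is drawn at 1 + k1 r^2 times it, then the intrinsics apply), "eye" and "attitude" of the camera in the world. Camera axes: x right, y up, looking along -z (the intrinsics and any distortion apply to the point x, -y, -z); pixel columns grow to the right and rows downward; lengths in m; the calibration is good to about 2 mm. A picture is of the moment at which its call begins: read the wrist's pose just before it. camera_model takes no time and is no camera call; for the wrist camera it gives the pose at the moment of the call.
- env.close_job(): hands the job in; it is judged then, once.
The state is a dict: "time": time; "joint_positions": joint angles; "joint_velocities": joint speeds; "effort": joint torques, N m; "ee_pos": TCP position; "ee_rot": TCP orientation; "force": force on the tool from outside, world axes, zero at the start; "ft_torque": the same for the moment, N m; "finger_gap": finger opening in m; "finger_force": force on a finger pad.
Only numpy, scipy, OpenCV 4.12 (cv2) and the standard library are available. Lean on these libraries where they do the work, as an engineer would, in place of code of your own. Each camera call takes 0.05 s, during which the arm holds its last target. There are 200 camera calls.

## Task

The pressure cooker on the cooktop has its lid on, but the lid is not clamped yet. With the fingertips, push the raised black lever over until it snaps down flat along the clamp bar; then push the small red valve lever on the lid over, the same way, until it snaps down shut. Only push: do not lift, tip or slide the cooker, and leave the things beside it where they stand.

Things in the scene. Friction and masses are not known exactly. Their poses are not given: they have to be found in the camera images.
- cooker: loose 3.6 kg low steel pressure cooker on the black cooktop glass (top z = 0.006). Pot 190 mm wide, lid top 103 mm above the underside. Black loop handles at its own +y and -y reach 146 mm out, 47 to 70 mm high. A clamp bar 28 mm wide, top at 126 mm, spans the lid along its x to 111 mm either side. Origin: centre of underside; z up, x along the bar towards the end onto which both levers fold
- lid_lever_hinge (a point): hinge of the lid lever, on the cooker's centre line 148 mm above its underside, between two steel cheeks (38 mm over the pin). The pin lies along the cooker's y axis; axes as the cooker's
- lid_lever_tip (a point): point near the free end of the lid lever, on its middle line, 104 mm from the hinge. The lever is a flat bar; its black handle is 24 mm wide (along the cooker's y) and 15 mm thick and covers 38 to 110 mm from the hinge
- lid_lever (a joint): rad. 0 = open (start): raised, leaning 10 degrees back from upright, away from the cooker's +x. 1.745 = locked: level along the clamp bar towards the cooker's +x. Over-centre spring: resists with up to 0.5 N m and springs back if let go before 1.1; past about 1.2 it snaps on to 1.745 by itself and stays. Closing presses the lid 3 mm down
- vent_valve_hinge (a point): hinge of the vent valve lever: 8 mm to -x and 58 mm to -y of the cooker's centre line, 121 mm above its underside (3 mm lower with the lid clamped), on a round steel turret 30 mm wide whose top is 6 mm below the hinge. The pin lies along the cooker's y axis; axes as the cooker's
- vent_valve_tip (a point): free end of the small red vent valve lever, on its middle line, 34 mm from its hinge. The lever is 13 mm wide and 8 mm thick; the red part covers 10 to 34 mm from the hinge
- vent_valve (a joint): rad. 0 = open (start): raised, leaning 15 degrees back from upright, away from the cooker's +x. 1.5 = shut: folded towards the cooker's +x to 19 degrees above level. Over-centre spring: resists with up to 0.05 N m and springs back if let go before 0.85; past about 0.95 it snaps on to 1.5 and stays
- salt_shaker: glass salt shaker, 44 mm wide, 90 mm high, standing on the worktop left of the cooktop; origin at the centre of its underside. Bystander
- timer: white wind-up kitchen timer, 67 mm wide, 56 mm high; origin at the centre of its underside. Bystander
- small_bowl: pale blue speckled bowl, 65 mm wide, 35 mm high; origin at the centre of its underside. Bystander

How it is judged:
On the way, in this order (a step that is already met when the one before it is completed fails the run):
1. the lid lever has snapped into its locked position while the vent valve still stands open (value of joint lid_lever above 1.65 rad and value of joint vent_valve below 0.3 rad), for 0.2 s.
2. the vent valve lever has snapped shut (value of joint vent_valve above 1.4 rad and value of joint lid_lever above 1.65 rad), for 0.2 s.
At the end, for the whole second after the job is handed in: The lid lever is locked (joint above 1.65 of 1.745 rad) and the vent valve lever shut (above 1.4 of 1.5 rad); the cooker stands upright and at rest within 30 mm of where it stood; the salt shaker stands upright and it, the timer and the bowl are within 20 mm of where they stood (all of step 2 and height (world z) of cooker below 0.012 m and angle between cooker's own z axis and vertical below 0.05 rad and distance of cooker from where it was at the start of the episode below 0.03 m and linear speed of cooker below 0.01 m/s and distance of each of salt_shaker, timer, small_bowl from where it was at the start of the episode below 0.02 m and angle between salt_shaker's own z axis and vertical below 0.2 rad); the robot touches nothing.
It fails at once if the cooker is lifted off the cooktop or tipped (height (world z) of cooker above 0.02 m or angle between cooker's own z axis and vertical above 0.12 rad).
It fails at once if the cooker is slid more than 30 mm from its place (distance of cooker from where it was at the start of the episode above 0.03 m).
It fails at once if the salt shaker, the timer or the bowl is pushed away, lifted or knocked over (distance of any of salt_shaker, timer, small_bowl from where it was at the start of the episode above 0.02 m or angle between salt_shaker's own z axis and vertical above 0.3 rad).
It also fails if it takes over 51 s, if anything falls off the work surface, if the arm or the gripper's body presses on something with over 40 N, if the wrist force passes 120 N, or if a joint passes its speed limit or range.

## Working session

There is one attempt and no reset: what is moved stays moved. The work goes in short steps, Python scripts to look and compute and a tool call to move; the robot and the scene stay as the last step left them, time stands still between calls to the robot, and variables do not carry over. Pictures are saved under pics/ and viewed, at most 10 in all, crops included, and the job is handed in when it is done.

Besides the shell and the picture viewer there is one more tool, called after ">>>" by a JSON object that holds its "name" and its "arguments". servo_tool: Moves the arm, as the interface text tells. Its arguments: {"type":"object","properties":{"commands":{"type":"string"},"gripper":{"type":"number"},"force":{"type":"number"}},"required":["commands"]}

```bash
mkdir -p pics; python3 - <<'E'
from cell import env
import cv2,numpy as np
for n in("scene","top"):
    im=env.read_camera(n);cv2.imwrite(f"pics/{n}0.png",im[:,:,::-1]);print(n,env.camera_model(n))
s=env.state();print(s['time'],s['ee_pos'],s['ee_rot'],s['force'])
E
```

```text
scene {'fx': 588.4793467451602, 'fy': 588.4793467451602, 'cx': 321.9361652174549, 'cy': 241.60491305569673, 'k1': -0.1308679901194912, 'eye': array([0.17138852, 0.55241098, 0.84172497]), 'attitude': array([-0.25394158, -0.11538318,  0.38317841,  0.88055363])}
top {'fx': 543.8376581921792, 'fy': 543.8376581921792, 'cx': 309.72622998767497, 'cy': 243.36399054640842, 'k1': -0.011886790197747535, 'eye': array([ 0.4527736 , -0.04688896,  1.11982523]), 'attitude': array([-0.69613617, -0.03458284,  0.04037133,  0.71593898])}
0.1 [ 0.21458892 -0.58654579  0.22192316] [-6.76764772e-04  9.84653903e-01  1.74517050e-01 -1.81861784e-04] [ 0.21759877 -0.7091544  -0.06321429]
```

View pics/scene0.png

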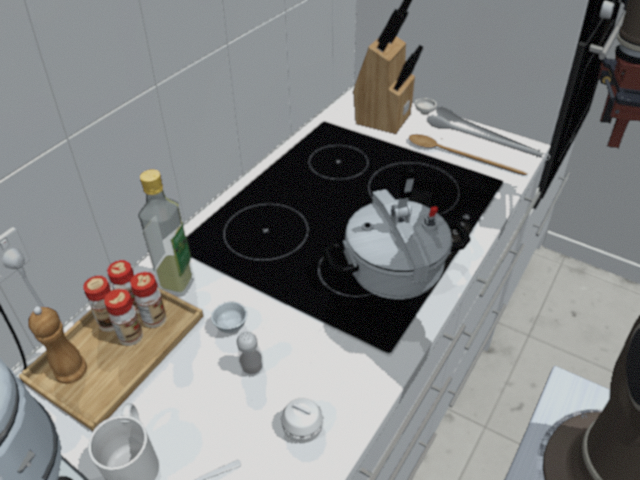

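View pics/top0.png

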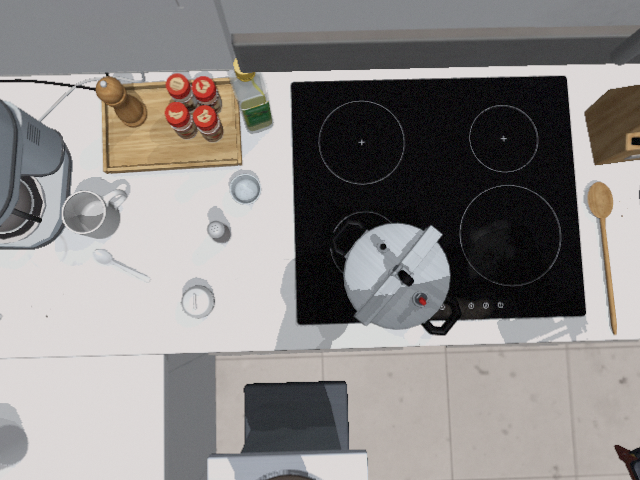

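The top view shows the cooker near (400,275): the bar runs from about (360,320) to (437,232), the handles are at (350,240) and (440,318), and the red valve is at (422,299). So the cooker's +x points up-right in the picture, and the salt shaker, timer and bowl are far to the left. Next I measure it.

```bash
cat > h.py <<'E'
from cell import env
import cv2,numpy as np
from scipy.spatial.transform import Rotation as R
def ray(m,uv):
    K=np.array([[m['fx'],0,m['cx']],[0,m['fy'],m['cy']],[0,0,1]])
    p=cv2.undistortPoints(np.array([[uv]],float),K,np.array([m['k1'],0,0,0.]))[0,0]
    q=m['attitude'];d=R.from_quat([q[1],q[2],q[3],q[0]]).apply([p[0],-p[1],-1]);return m['eye'],d
def plane(m,uv,z):
    e,d=ray(m,uv);return e+d*(z-e[2])/d[2]
def proj(m,P):
    q=m['attitude'];c=R.from_quat([q[1],q[2],q[3],q[0]]).inv().apply(np.array(P)-m['eye'])
    x,y=c[0]/-c[2],-c[1]/-c[2];k=1+m['k1']*(x*x+y*y);return np.array([m['cx']+m['fx']*x*k,m['cy']+m['fy']*y*k])
E
python3 - <<'E'
from h import *
im=cv2.imread('pics/top0.png');t=cv2.resize(im[205:345,310:480],None,fx=4.5,fy=4.2857,interpolation=cv2.INTER_CUBIC)
cv2.imwrite('pics/crop.png',cv2.resize(im[210:340,320:480],None,fx=4.5,fy=4.5,interpolation=cv2.INTER_CUBIC))
for n in('top','scene'):
    h=cv2.cvtColor(cv2.imread(f'pics/{n}0.png'),cv2.COLOR_BGR2HSV)
    m=((h[...,0]<8)|(h[...,0]>172))&(h[...,1]>130)&(h[...,2]>70)
    k,l,st,c=cv2.connectedComponentsWithStats(m.astype('uint8'))
    print(n,[(st[i].tolist(),c[i].round(1)) for i in range(1,k) if st[i,4]>15])
E
```

```text
top [([166, 74, 24, 25, 318], array([178.3,  87.1])), ([191, 76, 25, 26, 374], array([204. ,  89.5])), ([165, 102, 25, 26, 409], array([177.2, 114. ])), ([193, 105, 24, 26, 377], array([205. , 117.7])), ([419, 297, 7, 8, 41], array([422. , 300.6]))]
scene [([430, 206, 8, 10, 56], array([433.2, 210.3])), ([108, 261, 49, 36, 731], array([132.3, 279.8])), ([84, 276, 50, 39, 810], array([109.6, 297.1]))]
```

View pics/crop.png

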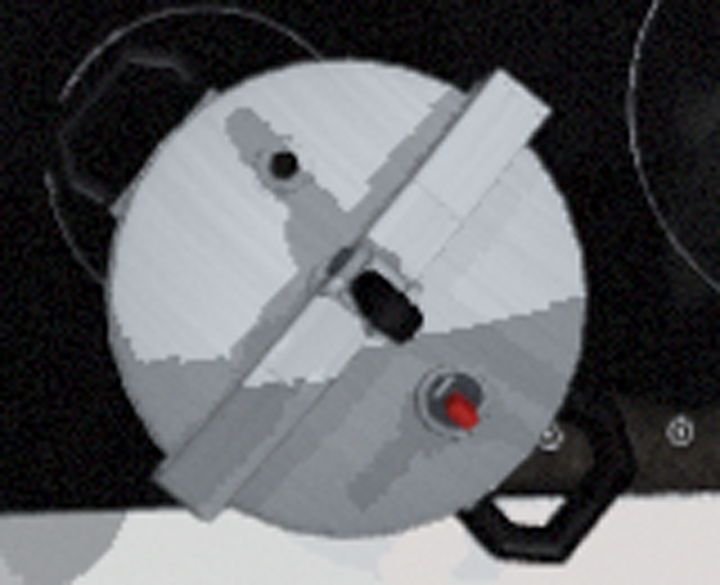

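The crop shows the bar-end midpoints at crop (526,89) and (185,497), the black lever tip at about (405,325), the lever base at about (370,285), and the red valve tip at about (466,413).

```bash
python3 - <<'E'
from h import *
m=env.camera_model('top');s=env.camera_model('scene')
f=lambda u,v:(320+u/4.5,210+v/4.5)
a=plane(m,f(526,89),.132);b=plane(m,f(185,497),.132)
d=a-b;print('ends',a,b,np.linalg.norm(d),'mid',(a+b)/2)
yaw=np.arctan2(d[1],d[0]);print('yaw',np.degrees(yaw))
e1,d1=ray(m,(422,300.6));e2,d2=ray(s,(433.2,210.3))
A=np.c_[d1,-d2];t=np.linalg.lstsq(A,e2-e1,rcond=None)[0];p1=e1+t[0]*d1;p2=e2+t[1]*d2;red=(p1+p2)/2
print('red',red,np.linalg.norm(p1-p2))
C=(a+b)/2;
X=np.array([np.cos(yaw),np.sin(yaw),0]);Y=np.array([-X[1],X[0],0]);Z=np.array([0,0,1])
c=np.array([C[0],C[1],.006])
loc=red-c;print('red local',loc@X,loc@Y,loc[2], 'expect',-8-22*.26,-58,121+22*.966)
# lever tip end centre: 110mm
W=lambda x,y,z:c+X*x+Y*y+Z*z
for n,P in dict(endp=W(.111,0,.126),endm=W(-.111,0,.126),hinge=W(0,0,.148),tip110=W(-.0191,0,.148+.1083),vh=W(-.008,-.058,.121),hp=W(0,.14,.06),hm=W(0,-.14,.06)).items():
    u=proj(m,P);print(n,P.round(4),'top',u.round(1),'crop',((u-[320,210])*4.5).round(),'scene',proj(s,P).round(1))
E
```

```text
ends [ 0.5764149  -0.29054473  0.132     ] [ 0.4156703  -0.14504389  0.132     ] 0.21681632692526015 mid [ 0.4960426  -0.21779431  0.132     ]
yaw -42.15038021294723
red [ 0.44770061 -0.25281372  0.15107931] 0.0009237628851392592
red local -0.012339289670938305 -0.05840418967670442 0.1450793133256204 expect -13.72 -58 142.252
endp [ 0.5783 -0.2923  0.132 ] top [437.8 228.7] crop [530.  84.] scene [379.9 184.6]
endm [ 0.4137 -0.1433  0.132 ] top [360.2 321.5] crop [181. 502.] scene [423.2 260.1]
hinge [ 0.496  -0.2178  0.154 ] top [401.5 274.1] crop [367. 288.] scene [401.  210.5]
tip110 [ 0.4819 -0.205   0.2623] top [405.8 279.9] crop [386. 314.] scene [410.3 168. ]
vh [ 0.4512 -0.2554  0.127 ] top [420.6 298.9] crop [453. 400.] scene [430.3 218.8]
hp [ 0.59  -0.114  0.066] top [338.4 229.8] crop [83. 89.] scene [327.3 259.7]
hm [ 0.4021 -0.3216  0.066 ] top [449.5 323.7] crop [583. 511.] scene [463.2 232.3]
```

>>> {"name": "servo_tool", "arguments": {"commands": "0 0 -3 -0.121;0 0 -3 -0.121;0 0 -3 -0.121;0 0 -3 -0.121;29 -6.2 0 0;29 -6.2 0 0;29 -6.2 0 0;29 -6.2 0 0;29 -6.2 0 0;29 -6.2 0 0;29 -6.2 0 0;29 -6.2 0 0;29 -6.2 0 0;29 -6.2 0 0;29 -6.2 0 0;29 -6.2 0 0", "gripper": -1, "force": 20}}

```text
time: 1.43
ee_pos: [0.3935, -0.2776, 0.2345]
ee_rot: [-0.0, 0.914, 0.405, -0.0]
force: [0.9, -0.0, 0.8]
finger_gap: 0.0004
finger_force: 0.0
```

```bash
cat >> h.py <<'E'
c=np.array([.496,-.218,.006]);yw=np.radians(-42.15)
X=np.array([np.cos(yw),np.sin(yw),0]);Y=np.array([-X[1],X[0],0])
def loc():
    s=env.state();p=s['ee_pos']-c;q=s['ee_rot'];r=R.from_quat([q[1],q[2],q[3],q[0]])
    print('t',s['time'],'local mm',(1000*np.array([p@X,p@Y,p[2]])).round(1),'tool y yaw',np.degrees(np.arctan2(*r.apply([0,1,0])[[1,0]])).round(2),'z',r.apply([0,0,1]).round(3),'F',s['force'].round(1),'gap',s['finger_gap'])
E
python3 -c "
from h import *;loc()"
```

```text
t 1.4333 local mm [ -36.  -113.   228.5] tool y yaw -42.18 z [-0.  0. -1.] F [ 0.9 -0.   0.8] gap 0.00043516699849467216
```

>>> {"name": "servo_tool", "arguments": {"commands": "0 -9 0 0;0 -9 0 0;0 -8 0 0;19 0 0 0;19 0 0 0;19 0 0 0;19 0 0 0;19 0 0 0;18 0 0 0;0 0 0 0;0 0 0 0"}}

```text
time: 2.35
ee_pos: [0.4492, -0.1785, 0.2345]
ee_rot: [-0.0, 0.914, 0.405, -0.0]
force: [-1.5, -0.2, 0.5]
finger_gap: 0.0005
finger_force: 0.0
```

```bash
python3 - <<'E'
from h import *
loc()
a=env.read_camera('scene')[130:290,300:500];b=env.read_camera('top')[200:360,320:520]
cv2.imwrite('pics/c2.png',cv2.resize(np.hstack([a,b])[:,:,::-1],None,fx=2,fy=2,interpolation=cv2.INTER_CUBIC))
E
```

```text
t 2.35 local mm [-61.2  -2.1 228.5] tool y yaw -42.18 z [-0.001 -0.    -1.   ] F [-1.5 -0.2  0.5] gap 0.000501069673137967
```

View pics/c2.png

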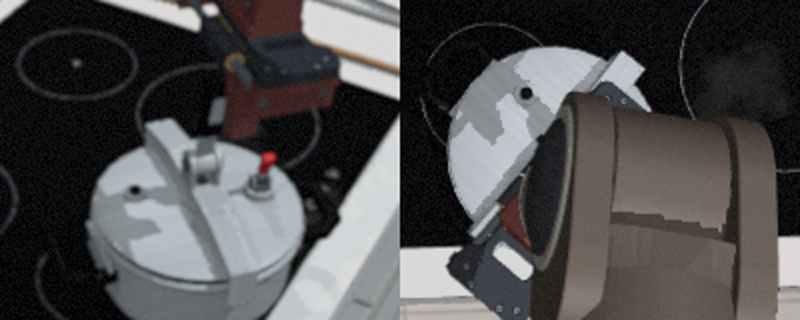

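Left panel: the closed fingers stand beside the raised lever on its −x side, clear of the red valve. Now the push.

>>> {"name": "servo_tool", "arguments": {"commands": "0 7 0 0;0 7 0 0;0 6 0 0;0 5 0 0;0 5 0 0;0 5 0 0;0 5 0 0;0 5 0 0;0 5 0 0;0 5 0 0;0 5 0 0"}}

```text
time: 3.37
ee_pos: [0.4939, -0.2173, 0.2347]
ee_rot: [-0.001, 0.914, 0.406, -0.001]
force: [-4.1, 3.2, 3.8]
finger_gap: 0.0007
finger_force: 3.2
```

>>> {"name": "servo_tool", "arguments": {"commands": "0 5 1 0;0 5 1.5 0;0 5 1.8 0;0 5 2 0;0 5 2.6 0;0 4.5 2.8 0;0 4.5 3 0;0 4 3 0;0 4 3.5 0;0 4 4 0;0 3.5 4 0;0 3.5 4 0"}}

```text
time: 4.37
ee_pos: [0.5335, -0.2541, 0.2005]
ee_rot: [-0.0, 0.914, 0.405, -0.0]
force: [0.0, 1.3, 0.1]
finger_gap: 0.0003
finger_force: 0.0
```

```bash
python3 -c "
from h import *;loc()"
```

```text
t 4.3667 local mm [ 52.   -1.6 194.5] tool y yaw -42.18 z [-0.001  0.    -1.   ] F [0.  1.3 0.1] gap 0.0003296677076610066
```

>>> {"name": "servo_tool", "arguments": {"commands": "0 0 -10 0;-9 -13 0 0;-10 -13 0 0;-10 -13 0 0;-9 -13 0 0;-9 -13 0 0;-9 -13 0 0;0 -13 0 0;0 -13 0 0;0 0 0 0;0 0 0 0;0 0 0 0"}}

```text
time: 5.37
ee_pos: [0.4196, -0.2259, 0.212]
ee_rot: [0.0, 0.914, 0.405, 0.0]
force: [-0.2, -0.1, -0.8]
finger_gap: 0.0007
finger_force: 0.0
```

```bash
python3 - <<'E'
from h import *
loc()
a=env.read_camera('scene')[130:290,320:480];
cv2.imwrite('pics/c3.png',cv2.resize(a[:,:,::-1],None,fx=3.5,fy=3.5,interpolation=cv2.INTER_CUBIC))
s=env.camera_model('scene');W=lambda x,y,z:c+X*x+Y*y+[0,0,z]
for P in [(.111,0,.126),(-.111,0,.126),(0,0,.148),(.11,0,.148),(-.008,-.058,.118),(-.0168,-.058,.151)]: print(P,((proj(s,W(*P))-[320,130])*3.5).round())
E
```

```text
t 5.3667 local mm [-51.3 -57.1 206. ] tool y yaw -42.17 z [ 0.001 -0.001 -1.   ] F [-0.2 -0.1 -0.8] gap 0.0007000721855731758
(0.111, 0, 0.126) [210. 191.]
(-0.111, 0, 0.126) [362. 455.]
(0, 0, 0.148) [284. 282.]
(0.11, 0, 0.148) [213. 161.]
(-0.008, -0.058, 0.118) [386. 315.]
(-0.0168, -0.058, 0.151) [400. 278.]
```

View pics/c3.png

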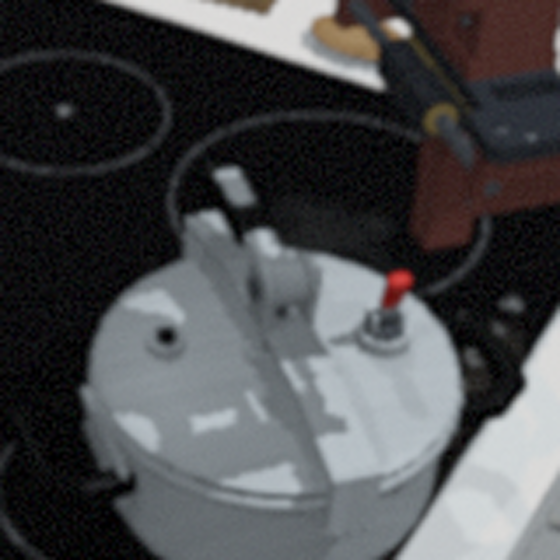

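The picture shows the red valve still upright at crop (400,285). The lever is down, with a grey patch at (235,185), but I can't tell whether it is fully level. I'll check with brightened views.

```bash
python3 - <<'E'
from h import *
g=lambda a:(255*(a/255.)**.45).astype('uint8')
a=env.read_camera('scene')[140:240,340:440];b=env.read_camera('top')[210:310,380:480]
z=lambda a:cv2.resize(g(cv2.GaussianBlur(a,(3,3),0))[:,:,::-1],None,fx=4,fy=4,interpolation=cv2.INTER_CUBIC)
cv2.imwrite('pics/c4.png',np.hstack([z(a),z(b)]))
s=env.camera_model('scene');t=env.camera_model('top');W=lambda x,y,z:c+X*x+Y*y+[0,0,z]
for P in [(.111,0,.126),(0,0,.148),(.11,0,.148),(.038,0,.148),(.1,0,.195)]: print(P,((proj(s,W(*P))-[340,140])*4).round(),((proj(t,W(*P))-[380,210])*4+[400,0]).round())
E
```

```text
(0.111, 0, 0.126) [160. 178.] [632.  75.]
(0, 0, 0.148) [244. 282.] [486. 256.]
(0.11, 0, 0.148) [163. 143.] [642.  70.]
(0.038, 0, 0.148) [215. 232.] [540. 192.]
(0.1, 0, 0.195) [176.  76.] [654.  73.]
```

View pics/c4.png

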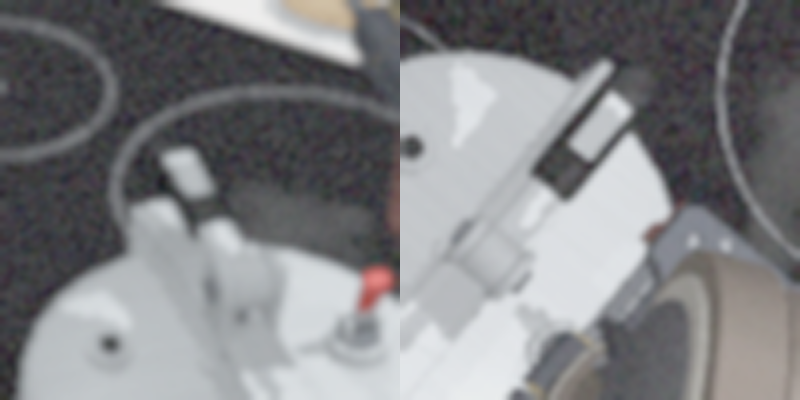

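Right panel: the black lever lies along the bar, from about (555,180) to (640,85). That matches the locked prediction, so I move on to the valve.

>>> {"name": "servo_tool", "arguments": {"commands": "0 0 14 0;0 0 14 0;0 0 14 0;0 0 14 0;0 0 12 0;0 0 0 0;0 5 0 0;0 5 0 0;0 5 0 0;0 4 0 0;0 4 0 0;0 4 0 0;0 4 0 0;0 4 0 0;0 4 0 0"}}

```text
time: 6.77
ee_pos: [0.4481, -0.2518, 0.1435]
ee_rot: [-0.0, 0.914, 0.405, -0.0]
force: [-1.3, 0.6, 0.2]
finger_gap: 0.0007
finger_force: 0.6
```

```bash
python3 -c "
from h import *;loc()"
```

```text
t 6.7667 local mm [-12.9 -57.2 137.5] tool y yaw -42.16 z [-0.  0. -1.] F [-1.3  0.6  0.2] gap 0.0006584814043156368
```

>>> {"name": "servo_tool", "arguments": {"commands": "0 3 0 0;0 3 0.5 0;0 3 1 0;0 3 1 0;0 3 1 0;0 2 1 0;0 0 0 0;0 0 0 0;0 -10 -5 0;0 -20 -20 0;0 -20 -25 0;0 -25 -25 0;0 -25 -25 0;-25 -25 -10 0;-25 -25 0 0;0 0 0 0;0 0 0 0"}}

```text
time: 8.18
ee_pos: [0.3142, -0.1993, 0.2497]
ee_rot: [0.001, 0.915, 0.404, 0.0]
force: [1.0, -0.1, -0.4]
finger_gap: 0.0006
finger_force: 0.0
```

```bash
python3 - <<'E'
from h import *
loc()
a=env.read_camera('scene')[140:290,320:480];b=env.read_camera('top')[205:355,320:480]
z=lambda a:cv2.resize(a[:,:,::-1],None,fx=2.5,fy=2.5,interpolation=cv2.INTER_CUBIC)
cv2.imwrite('pics/c5.png',np.hstack([z(a),z(b)]))
E
```

```text
t 8.1833 local mm [-147.4 -108.1  243.7] tool y yaw -42.29 z [ 0.001 -0.002 -1.   ] F [ 1.  -0.1 -0.4] gap 0.0005650165744391101
```

View pics/c5.png

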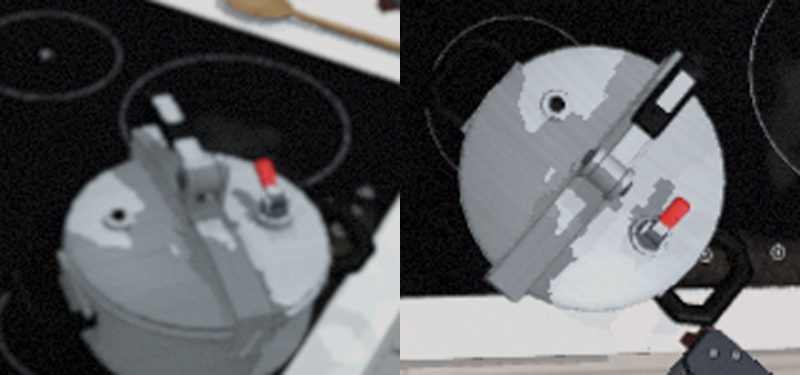

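Both levers are folded towards the cooker's +x: the black one from (640,130) to (690,75) and the red one from (650,235) to (687,200). The arm is clear, so I hand in.

```bash
python3 -c "
from cell import env;print(env.close_job())"
```

```text
the job is handed in; nothing more can be done
None
```

The lid lever is locked and the vent valve was then pushed shut. The last pictures show both folded flat, the cooker not visibly moved and the arm clear. The job is handed in, but no verdict was returned.

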